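# Set out four ribs by length on the chalk marks

### The arm

A 7-joint arm with a two-finger parallel gripper is mounted at the origin on the work surface. World frame = base frame: x ahead of the robot, y to its left, z up, the work surface at z = 0. Lengths are in m, angles in rad, forces in N, time in s.
With the tool pointing down it reaches from about 0.4 to 0.9 m from the base axis. Payload 5.5 kg.
Tool frame: the origin (TCP) lies at the very end of the fingers, on their centre line; the grasp point (between the pads) lies 19 mm behind it (ctrl.grip_depth is the distance from the TCP to the grasp point, in m); z points along the fingers, y is the line along which they close (so a half turn about z gives the same grasp; the last joint's range is limited). The gripper opens to 85 mm and grips with 20 to 120 N. Pads are 22 mm wide; open, the fingers measure 114 mm over their backs; the gripper's body (76 mm by 85 mm) begins 54 mm behind the grasp point. The pads swing forward as they close: fully open they stand 13 mm farther back than shut.
Start: joints at [1.428, 0.501, -0.427, 1.55, 0.221, 1.138, -0.21], TCP at [0.257, -0.597, 0.231] pointing down, gripper open.
Joint ranges: [-2.88, 2.88], [-0.31, 2.03], [-1.54, 1.56], [0.2, 2.42], [-1.41, 4.55], [0.19, 2.02], [-2.57, 2.57]. Speed limits (rad/s): [2.57, 2.57, 3.14, 3.14, 3.14, 3.14, 3.14].

### API

Orientations are given as [roll, pitch, yaw] about the fixed x, y, z axes, in that order (R = Rz(yaw) Ry(pitch) Rx(roll)).
In Python, from plant import observe, viewer, sign_off, ctrl gives the robot as it stands.
- The arm moves only by the tool carry_out, never from a script. Its argument "steps" is a list that holds one entry, the list of rows, each a list of 7 numbers: the shift along the tool's x, y, z in mm, then the turn, a rotation vector about the tool's x, y, z in rad, then the opening, from -1 (shut) to 1 (fully open). A call has 1 to 12 rows; each row is the pose to reach, as a shift and turn from the pose commanded when the call began, along the tool's axes at that moment; what a row does not reach only later rows make up. A row lasts 1/8 s, in which the tool goes at most 62.5 mm and 10.7 degrees, less where a joint would pass 70% of its speed; a pose out of reach is approached as far as the arm can. A call with a gripper value outside its range is refused whole. The fingers move at their own pace and stop on an object; "squeeze" is the grip in N (left out, the last holds). Time passes only in rows, so rows that repeat a pose let the fingers close. It gives the time, the measured TCP pose, the force, the opening and the grip force at its end, in the units of the state.
- observe(): the state, without advancing time (a new reading comes with each control period).
- viewer.capture(name): name is "side" or "top"; returns (picture, depth): 384x512x3 uint8, red, green, blue; 384x512 float32, m along the optical axis (not along the pixel's ray), 0 where there is no reading.
- viewer.camera_params(name): a dict with "fx", "fy", "cx", "cy" (pixels), "xyz" and "orientation" of the camera in the world. Camera axes: x right, y up, looking along -z (the intrinsics and any distortion apply to the point x, -y, -z); pixel columns grow to the right and rows downward; lengths in m; the calibration is good to about 2 mm. A picture is of the moment at which its call begins. camera_params takes no time and is no camera call.
- sign_off(): hands the job in; it is judged then, once.
The state is a dict: "t": time; "qpos": joint angles; "joint_velocities": joint speeds; "joint_efforts": joint torques, N m; "tcp_pos": TCP position; "orientation": TCP orientation; "contact_force": force on the tool from outside, world axes, zero at the start; "moment": the same for the moment, N m; "grip_width": finger opening in m; "grip_force": force on a finger pad.
Only numpy, scipy, OpenCV 4.12 (cv2) and the standard library are available. Lean on these libraries where they do the work, as an engineer would, in place of code of your own. Each camera call takes 0.05 s, during which the arm holds its last target. There are 200 camera calls.

### The job

Set the four flat bars out for welding on the row of four chalk crosses, in order of length: the shortest on the cross next to the yellow magnet, the longest on the cross farthest from it. The longest is in the grey stock rest: raise its free end over the lip and draw it out endwise. Each bar lies flat along the long line of its cross, its middle on the crossing to within a centimetre, let go.

Things in the scene. Friction and masses are not known exactly. Their poses are not given: they have to be found in the camera images.
- bar_80: Loose bright-steel flat bar, 80 mm long, 22 wide, 10 thick, about 138 g, a dark drilled hole near each end. Origin: centre of its underside; x along its length, z up; both ends alike. The shortest of the four. Starts lying flat on the bench to the robot's right, roughly along the world x, as one of three loose bars side by side about 100 mm apart; which lies where varies.
- bar_110: Loose bright-steel flat bar, 110 mm long, 22 wide, 10 thick, about 190 g, a dark drilled hole near each end. Origin: centre of its underside; x along its length, z up; both ends alike. The second shortest. Starts lying flat on the bench to the robot's right, roughly along the world x, as one of three loose bars side by side about 100 mm apart; which lies where varies.
- bar_140: Loose bright-steel flat bar, 140 mm long, 22 wide, 10 thick, about 242 g, a dark drilled hole near each end. Origin: centre of its underside; x along its length, z up; both ends alike. The second longest. Starts lying flat on the bench to the robot's right, roughly along the world x, as one of three loose bars side by side about 100 mm apart; which lies where varies.
- bar_170: Loose bright-steel flat bar, 170 mm long, 22 wide, 10 thick, about 294 g, a dark drilled hole near each end. Origin: centre of its underside; x along its length, z up; both ends alike. The longest of the four. It starts in the stock rest, its x along the rest's x, its underside 10 mm above the bench, about 4 mm of play at its ends.
- rest: Grey fixed stock rest holding the longest bar. Origin on the bench under its middle; -x is its open front (roughly world -y). Bar lies on a 14 mm wide rail, top at z 10 mm. Lip at x -93 to -89 mm, 34 wide, top at z 20. From x +15 to +93 a closed sleeve covers the bar: 38 wide, roof at z 42 to 45. Grip the open half by its sides, raise 12 to 20 mm, draw 75 mm or more to -x until clear of the sleeve.
- mark_a: chalk cross on the dark bench, the leftmost of four (largest y) seen from the robot; neighbours are about 64 mm apart. Flat, no height. Origin: where its two lines cross; x along its long line (204 mm, roughly pointing away from the robot), y along the short line (44 mm). A fifth chalk line runs across the row's near end and marks no place.
- mark_b: chalk cross on the dark bench, the second from the left seen from the robot; neighbours are about 64 mm apart. Flat, no height. Origin: where its two lines cross; x along its long line (204 mm, roughly pointing away from the robot), y along the short line (44 mm). A fifth chalk line runs across the row's near end and marks no place.
- mark_c: chalk cross on the dark bench, the third from the left seen from the robot; neighbours are about 64 mm apart. Flat, no height. Origin: where its two lines cross; x along its long line (204 mm, roughly pointing away from the robot), y along the short line (44 mm). A fifth chalk line runs across the row's near end and marks no place.
- mark_d: chalk cross on the dark bench, the rightmost of four (smallest y) seen from the robot; neighbours are about 64 mm apart. Flat, no height. Origin: where its two lines cross; x along its long line (204 mm, roughly pointing away from the robot), y along the short line (44 mm). A fifth chalk line runs across the row's near end and marks no place.
- magnet: Yellow five-sided welding magnet with a black knob, 90 x 60 mm, 34 high, fixed to the bench about 85 mm beyond one end of the row of crosses: beyond mark_a or beyond mark_d, it varies. A fixed round steel bench dog (50 mm across, 46 high) stands beyond the other end. Origin: about the middle of its base.
There are look-alikes about, which are no part of the job. Leave any brown, orange or turquoise look-alike of the bar_110 alone.

How it is judged:
By the outcome, as a careful person would: the job done as asked, in the order asked, and still so for the second after the job is handed in, with the robot touching nothing.
It also fails if it takes over 106 s, if anything falls off the work surface, if the arm or the gripper's body presses on something with over 40 N, if the wrist force passes 120 N, or if a joint passes its speed limit or range.

## Working session

There is one attempt and no reset: what is moved stays moved. The work goes in short steps, Python scripts to look and compute and a tool call to move; the robot and the scene stay as the last step left them, time stands still between calls to the robot, and variables do not carry over. Pictures are saved under pics/ and viewed, at most 14 in all, crops included, and the job is handed in when it is done.

Besides the shell and the picture viewer there is one more tool, called after "Call:" by a JSON object that holds its "op" and its "data". carry_out: Moves the arm, as the interface text tells. Its arguments: {"type":"object","properties":{"steps":{"type":"array"},"squeeze":{"type":"number"}},"required":["steps"]}

```bash
mkdir -p pics; ls; python3 - <<'E'
from plant import observe, viewer, ctrl
import cv2
s=observe(); print({k:s[k] for k in('t','qpos','tcp_pos','orientation','contact_force','grip_width')}, ctrl.grip_depth)
for n in('top','side'):
    p,d=viewer.capture(n); cv2.imwrite(f'pics/{n}0.png',cv2.resize(p[:,:,::-1],(800,600),interpolation=cv2.INTER_CUBIC)); print(viewer.camera_params(n))
E
```

```text
pics
{'t': 0.0, 'qpos': array([ 1.4282441 ,  0.50183537, -0.42679477,  1.55145882,  0.22078708,
        1.13830601, -0.21029368]), 'tcp_pos': array([ 0.25624951, -0.59659528,  0.23026383]), 'orientation': array([-3.13964109e+00, -7.37466884e-05,  4.05812798e-01]), 'contact_force': array([0.13755968, 0.72555855, 0.28805664]), 'grip_width': 0.08521048601937654} 0.0187
{'fx': 389.9428584295324, 'fy': 389.9428584295324, 'cx': 252.94624775678344, 'cy': 194.53544005687363, 'xyz': array([ 0.42710187, -0.04430221,  1.03646578]), 'orientation': array([ 0.0896495 , -0.01233926, -1.60106276])}
{'fx': 463.2256110246988, 'fy': 463.2256110246988, 'cx': 245.93971639374425, 'cy': 200.17660185705364, 'xyz': array([0.3054159 , 0.75894932, 1.05100713]), 'orientation': array([ 0.68278114, -0.01130052, -2.85235072])}
```

View pics/top0.png

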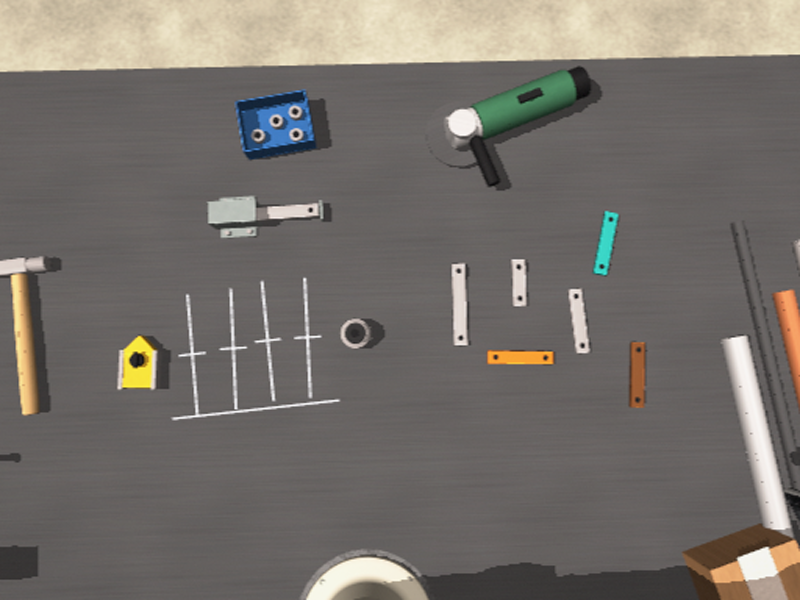

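View pics/side0.png

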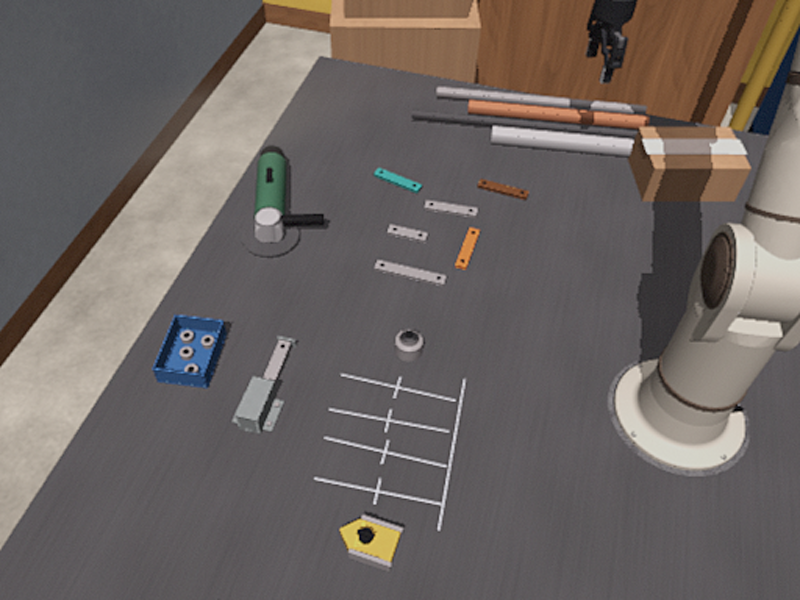

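The magnet is left of the row, beyond mark_a (near (138,362) in the 800-px top view). So a=80, b=110, c=140 and d=170. The loose bars from left to right are 140 (460,305), 80 (519,283) and 110 (579,321), and the rest is at (265,213). I'll enlarge to get exact positions.

```bash
cat > h.py <<'E'
import numpy as np, cv2
from scipy.spatial.transform import Rotation as R
from plant import observe, viewer, ctrl
def ray(n,uv,z):
    c=viewer.camera_params(n); M=R.from_euler('xyz',c['orientation']).as_matrix()
    uv=np.atleast_2d(uv).astype(float)
    d=np.c_[(uv[:,0]-c['cx'])/c['fx'],-(uv[:,1]-c['cy'])/c['fy'],-np.ones(len(uv))]@M.T
    return c['xyz']+d*((z-c['xyz'][2])/d[:,2])[:,None]
def crop(n,p,x0,y0,x1,y1,k,f):
    cv2.imwrite(f,cv2.resize(p[y0:y1,x0:x1,::-1],None,fx=k,fy=k,interpolation=cv2.INTER_CUBIC))
def bars(n,p,box,z=.010,lo=150,amin=60):
    x0,y0,x1,y1=box; q=p[y0:y1,x0:x1].astype(int)
    m=((q.min(2)>lo)&(q.max(2)-q.min(2)<40)).astype(np.uint8)
    m=cv2.morphologyEx(m,cv2.MORPH_CLOSE,np.ones((5,5),np.uint8))
    for c in cv2.findContours(m,cv2.RETR_EXTERNAL,cv2.CHAIN_APPROX_NONE)[0]:
        if cv2.contourArea(c)<amin: continue
        b=cv2.boxPoints(cv2.minAreaRect(c))+[x0,y0]
        w=ray(n,b,z)[:,:2]; e=[w[1]-w[0],w[2]-w[1]]; e.sort(key=np.linalg.norm)
        L=e[1]; a=np.arctan2(L[1],L[0]); a=(a+np.pi/4)%np.pi-np.pi/4
        print(n,'px',b.mean(0).round(1),'c',(w.mean(0)*1000).round(1),'len',(np.linalg.norm(e,axis=1)*1000).round(1),'ang',a.round(3))
E
python3 - <<'E'
from h import *
p,d=viewer.capture('top'); q,_=viewer.capture('side')
bars('top',p,(280,160,385,235)); bars('side',q,(235,120,312,188))
crop('top',p,105,170,225,270,6,'pics/c1.png')
crop('top',p,125,120,225,155,8,'pics/c2.png')
crop('side',q,195,232,305,345,5,'pics/c3.png')
E
```

```text
top px [370.1 204.9] c [ 482.6 -368.9] len [ 23.1 108.6] ang 0.072
top px [293.7 194.5] c [ 516.3 -167.6] len [ 23.2 136.1] ang -0.012
top px [331.9 180.5] c [ 550.5 -270.6] len [23.1 78.4] ang -0.013
side px [262.  173.5] c [ 519.4 -170.4] len [ 21.7 138.8] ang -0.007
side px [260.  148.3] c [ 553.6 -273.6] len [21.1 78.3] ang -0.008
side px [288.1 132.6] c [ 485.1 -371.6] len [ 20.9 107.6] ang 0.068
```

View pics/c1.png

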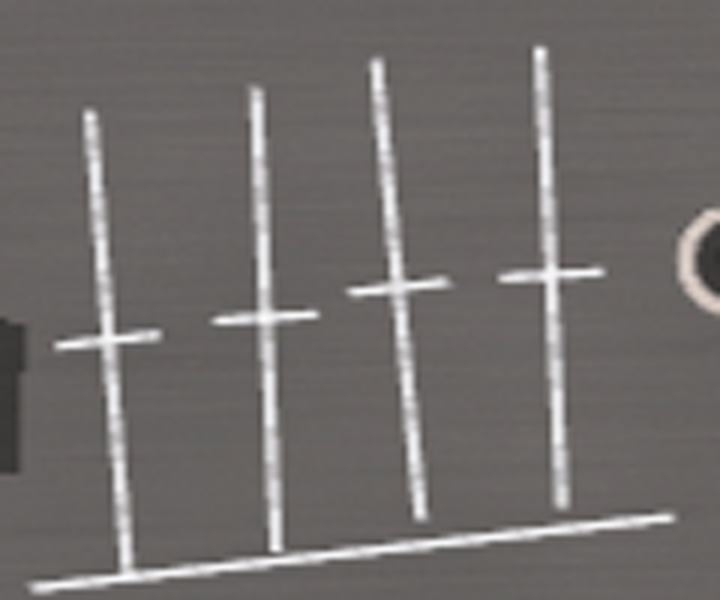

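View pics/c2.png

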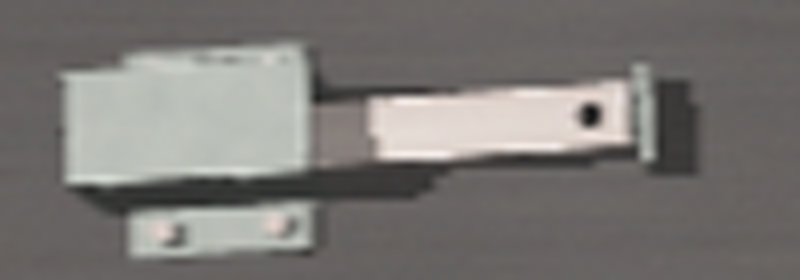

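View pics/c3.png

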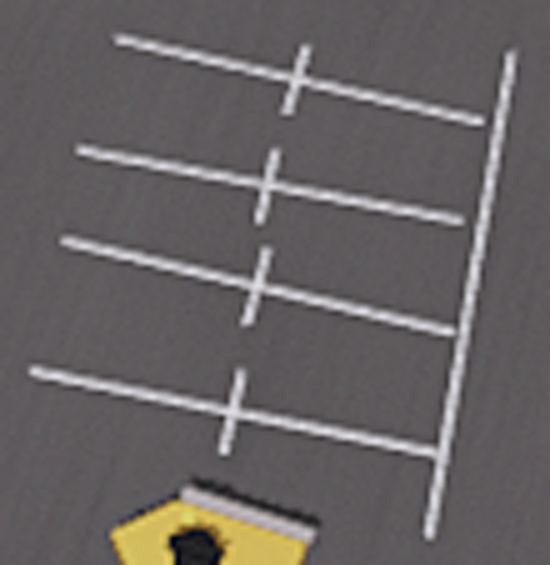

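In c1, the crossings are a (109,341), b (266,318), c (398,287) and d (551,274). In c2, the bar end at the lip is at (632,114), and the sleeve edge is at about (308,125). In c3, the crossings are d (298,80), c (268,186), b (258,287) and a (233,411). Next I'll convert these to positions.

```bash
python3 - <<'E'
from h import *
T={'a':[(91,112),(127,573),(109,341)],'b':[(256,90),(277,549),(266,318)],'c':[(377,62),(421,518),(398,287)],'d':[(540,48),(562,506),(551,274)]}
S={'d':[(118,40),(483,121),(298,80)],'c':[(80,150),(462,220),(268,186)],'b':[(65,240),(453,332),(258,287)],'a':[(33,371),(436,453),(233,411)]}
for k in 'abcd':
  for n,D,o,s in(('top',T,(105,170),6),('side',S,(195,232),5)):
    w=ray(n,(np.array(D[k])+.5)/s-.5+o,0)[:,:2]*1000; e=w[0]-w[1]
    print(k,n,'mid',((w[0]+w[1])/2).round(1),'x',w[2].round(1),'len',np.linalg.norm(e).round(1),'ang',np.arctan2(e[1],e[0]).round(3))
f=lambda pts,z:(ray('top',(np.array(pts)+.5)/8-.5+(125,120),z)[:,:2]*1000).round(1).tolist()
print('bar end corners',f([(632,82),(632,147)],.02),'edges far',f([(375,97),(375,160)],.02),'hole',f([(590,116)],.02))
print('lip',f([(634,65),(641,160),(657,160)],.02),'roof near edge',f([(308,70),(305,180)],.045),'roof back',f([(63,74),(66,184)],.045))
q,_=viewer.capture('side'); p,_=viewer.capture('top')
bars('top',p,(168,120,206,145),.02,175); bars('side',q,(165,210,192,245),.02,150)
crop('side',q,145,208,195,282,8,'pics/c4.png')
E
```

```text
a top mid [445.7 286.1] x [445.4 286.1] len 203.2 ang 0.077
a side mid [447.3 282.3] x [447.  281.9] len 201.1 ang 0.079
b top mid [453.7 217. ] x [453.5 217.2] len 202.2 ang 0.039
b side mid [455.6 213.1] x [454.6 213.7] len 202.9 ang 0.036
c top mid [464.9 158.7] x [465.4 159.1] len 202.3 ang 0.084
c side mid [466.  154.9] x [466.3 155.8] len 203.5 ang 0.088
d top mid [468.7  91.6] x [469.1  91.6] len 202.6 ang 0.031
d side mid [469.3  87.9] x [469.4  87.9] len 203.0 ang 0.037
bar end corners [[694.2, 66.1], [672.3, 66.6]] edges far [[691.4, 151.2], [670.2, 151.4]] hole [[683.1, 80.2]]
lip [[699.9, 65.4], [667.8, 63.7], [667.7, 58.4]] roof near edge [[694.4, 167.8], [658.3, 169.2]] roof back [[695.2, 246.7], [659.1, 245.8]]
top px [186.6 134.8] c [681.8 111.1] len [20.3 82.9] ang 1.619
side px [176.5 231. ] c [683.  109.6] len [ 29.8 105.2] ang 1.535
```

View pics/c4.png

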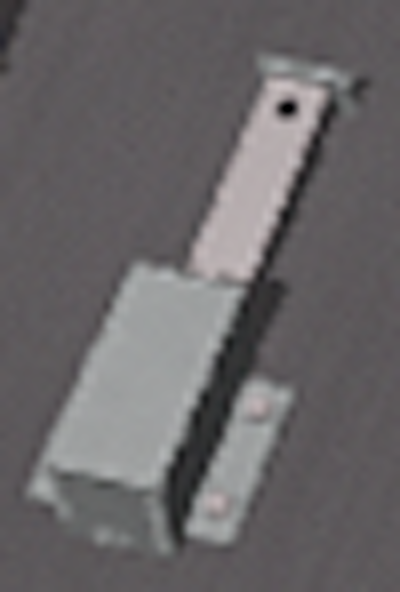

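```bash
cat >> h.py <<'E'
def go(*wps):
    "rows from present pose to world targets (x,y,z mm, yaw), tool down"
    s=observe(); p=s['tcp_pos']*1000; M=R.from_euler('xyz',s['orientation'])
    print('t',s['t'],'tcp',p.round(1),'rpy',s['orientation'].round(4),'q',s['qpos'].round(2),'grip',s['grip_width'],s['grip_force'])
    for x,y,z,w in wps:
        print('->',(x,y,z,w),M.inv().apply(np.array([x,y,z])-p).round(1),(M.inv()*R.from_euler('xyz',[np.pi,0,w])).as_rotvec().round(3))
E
python3 - <<'E'
from h import *
go((483.9,-370.3,100,.07),(483.9,-370.3,3,.07))
E
```

```text
t 0.3 tcp [ 256.5 -597.   230.9] rpy [-3.1409e+00 -1.0000e-04  4.0590e-01] q [ 1.43  0.5  -0.43  1.55  0.22  1.14 -0.21] grip 0.08556835151084487 0.0
-> (483.9, -370.3, 100, 0.07) [ 298.4 -118.4  131. ] [-0.001  0.     0.336]
-> (483.9, -370.3, 3, 0.07) [ 298.4 -118.3  228. ] [-0.001  0.     0.336]
```

Call:
{"op": "carry_out", "data": {"steps": [[[298, -118, 80, 0, 0, 0.336, 0.1], [298, -118, 80, 0, 0, 0.336, 0.1], [298, -118, 80, 0, 0, 0.336, 0.1], [298, -118, 80, 0, 0, 0.336, 0.1], [298, -118, 80, 0, 0, 0.336, 0.1], [298, -118, 80, 0, 0, 0.336, 0.1], [298, -118, 130, 0, 0, 0.336, 0.1], [298, -118, 170, 0, 0, 0.336, 0.1], [298, -118, 170, 0, 0, 0.336, 0.1], [298, -118, 170, 0, 0, 0.336, 0.1], [298, -118, 170, 0, 0, 0.336, 0.1]]]}}

```text
t: 1.68
tcp_pos: [0.4851, -0.3725, 0.0636]
orientation: [3.139, -0.003, 0.069]
contact_force: [0.9, 0.1, 0.3]
grip_width: 0.0472
grip_force: 0.0
```

```bash
python3 - <<'E'
from h import *
go((483.9,-370.3,20,.07),(483.9,-370.3,3,.07))
p,d=viewer.capture('top'); crop('top',p,300,130,420,230,6,'pics/c5.png')
E
```

```text
t 1.675 tcp [ 485.1 -372.5   63.6] rpy [ 3.139e+00 -2.800e-03  6.920e-02] q [ 0.89  0.63 -0.38  1.77  0.31  0.79 -1.14] grip 0.047171048181506955 0.0
-> (483.9, -370.3, 20, 0.07) [-1.2 -2.3 43.6] [ 0.003 -0.003 -0.001]
-> (483.9, -370.3, 3, 0.07) [-1.3 -2.4 60.6] [ 0.003 -0.003 -0.001]
```

View pics/c5.png

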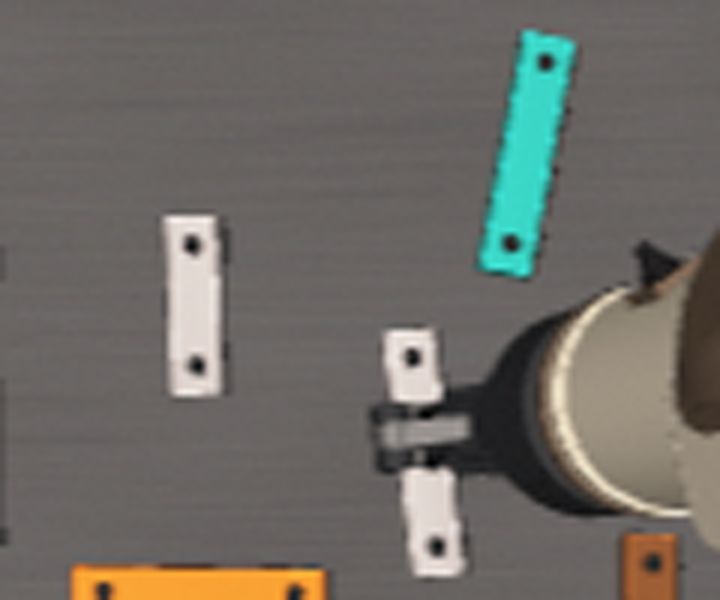

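Call:
{"op": "carry_out", "data": {"steps": [[[-1.3, -2.4, 40, 0.003, -0.003, 0, 0.1], [-1.3, -2.4, 61, 0.003, -0.003, 0, 0.1], [-1.3, -2.4, 61, 0.003, -0.003, 0, 0.1], [-1.3, -2.4, 61, 0.003, -0.003, 0, 0.1], [-1.3, -2.4, 61, 0.003, -0.003, 0, -1], [-1.3, -2.4, 61, 0.003, -0.003, 0, -1], [-1.3, -2.4, 61, 0.003, -0.003, 0, -1], [-1.3, -2.4, 61, 0.003, -0.003, 0, -1], [-1.3, -2.4, 61, 0.003, -0.003, 0, -1]]], "squeeze": 60}}

```text
t: 2.85
tcp_pos: [0.483, -0.3695, 0.0016]
orientation: [-3.14, 0.002, 0.07]
contact_force: [-1.0, 0.1, 5.9]
grip_width: 0.0203
grip_force: 59.8
```

```bash
python3 - <<'E'
from h import *
go((483.9,-370.3,100,.07),(454.3,215.3,100,.038),(454.3,215.3,30,.038))
E
```

```text
t 2.85 tcp [ 483.  -369.5    1.6] rpy [-3.1401e+00  1.8000e-03  6.9700e-02] q [ 0.86  0.72 -0.34  1.79  0.35  0.69 -1.17] grip 0.02030368172446473 59.76381540298462
-> (483.9, -370.3, 100, 0.07) [  0.6   0.7 -98.4] [-0.002  0.002 -0.   ]
-> (454.3, 215.3, 100, 0.038) [  11.9 -585.5  -97.5] [-0.001  0.002  0.032]
-> (454.3, 215.3, 30, 0.038) [  12.  -585.4  -27.5] [-0.001  0.002  0.032]
```

Call:
{"op": "carry_out", "data": {"steps": [[[0.6, 0.7, -50, 0, 0, 0, -1], [0.6, 0.7, -98, 0, 0, 0, -1], [4, -60, -98, 0, 0, 0.005, -1], [8, -120, -98, 0, 0, 0.01, -1], [12, -180, -98, 0, 0, 0.032, -1], [12, -240, -98, 0, 0, 0.032, -1], [12, -300, -98, 0, 0, 0.032, -1], [12, -360, -98, 0, 0, 0.032, -1], [12, -420, -98, 0, 0, 0.032, -1], [12, -480, -98, 0, 0, 0.032, -1], [12, -535, -98, 0, 0, 0.032, -1], [12, -585, -98, 0, 0, 0.032, -1]]]}}

```text
t: 4.35
tcp_pos: [0.4532, 0.2172, 0.1002]
orientation: [-3.139, 0.003, 0.039]
contact_force: [0.5, 0.3, -2.7]
grip_width: 0.02
grip_force: 59.5
```

```bash
python3 - <<'E'
from h import *
go((454.3,215.3,30,.038),(454.3,215.3,4,.038))
E
```

```text
t 4.35 tcp [453.2 217.2 100.2] rpy [-3.1387e+00  2.9000e-03  3.8600e-02] q [-0.05  0.45 -0.54  2.02  0.32  0.76 -2.31] grip 0.020046519699503853 59.4834566116333
-> (454.3, 215.3, 30, 0.038) [ 1.2  2.2 70.2] [-0.003  0.003  0.001]
-> (454.3, 215.3, 4, 0.038) [ 1.3  2.3 96.2] [-0.003  0.003  0.001]
```

Call:
{"op": "carry_out", "data": {"steps": [[[0.5, 1.2, 50, 0, 0, 0, -1], [0.5, 1.2, 85, 0, 0, 0, -1], [0.5, 1.2, 96, 0, 0, 0, -1], [0.5, 1.2, 97.5, 0, 0, 0, -1], [0.5, 1.2, 97.5, 0, 0, 0, -1], [0.5, 1.2, 97.5, 0, 0, 0, -1]]]}}

```text
t: 5.1
tcp_pos: [0.4551, 0.2146, 0.0037]
orientation: [-3.138, 0.001, 0.037]
contact_force: [0.1, 0.4, -1.7]
grip_width: 0.0201
grip_force: 59.5
```

```bash
python3 - <<'E'
from h import *
go((454.3,215.3,30,.038),(454.3,215.3,4,.038))
print(observe()['contact_force'])
q,_=viewer.capture('side'); p,_=viewer.capture('top')
a=cv2.resize(p[160:275,100:220,::-1],(400,383),interpolation=cv2.INTER_CUBIC); b=cv2.resize(q[230:345,190:310,::-1],(400,383),interpolation=cv2.INTER_CUBIC)
cv2.imwrite('pics/c6.png',np.hstack([a,b]))
E
```

```text
t 5.1 tcp [455.1 214.6   3.7] rpy [-3.138e+00  9.000e-04  3.730e-02] q [-0.13  0.61 -0.43  2.05  0.45  0.57 -2.42] grip 0.020078433703027053 59.50904309749603
-> (454.3, 215.3, 30, 0.038) [ -0.8  -0.8 -26.3] [-0.004  0.001 -0.001]
-> (454.3, 215.3, 4, 0.038) [-0.8 -0.7 -0.3] [-0.004  0.001 -0.001]
[ 0.1261002   0.40677821 -1.71465187]
```

View pics/c6.png

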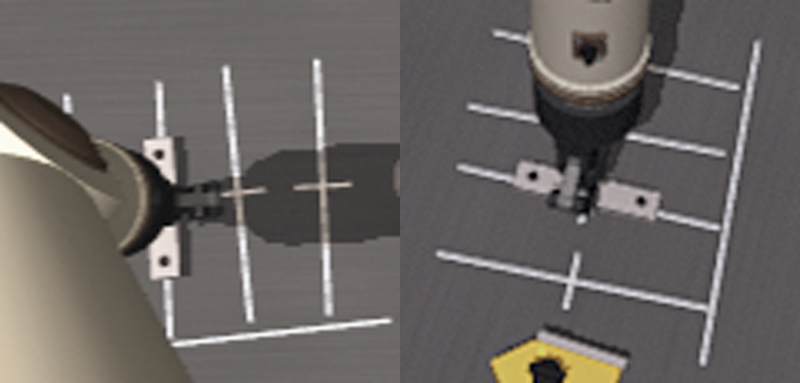

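Call:
{"op": "carry_out", "data": {"steps": [[[-0.3, -0.3, 1.5, 0, 0, 0, -1], [-0.3, -0.3, 1.5, 0, 0, 0, -1], [-0.3, -0.3, 1.5, 0, 0, 0, 0], [-0.3, -0.3, 1.5, 0, 0, 0, 0], [-0.3, -0.3, 1.5, 0, 0, 0, 0], [-0.3, -0.3, 1.5, 0, 0, 0, 0], [-0.3, -0.3, -30, 0, 0, 0, 0], [-0.3, -0.3, -90, 0, 0, 0, 0], [-0.3, -0.3, -120, 0, 0, 0, 0], [-0.3, -0.3, -120, 0, 0, 0, 0]]]}}

```text
t: 6.45
tcp_pos: [0.4561, 0.2152, 0.1251]
orientation: [-3.137, -0.002, 0.038]
contact_force: [-0.1, -0.8, -1.1]
grip_width: 0.0427
grip_force: 0.0
```

```bash
python3 - <<'E'
from h import *
go((552,-272.1,120,1.55),(552,-272.1,30,3.131-1e-3))
E
```

```text
t 6.45 tcp [456.1 215.2 125.1] rpy [-3.1372e+00 -2.3000e-03  3.7600e-02] q [-0.02  0.41 -0.57  2.    0.3   0.81 -2.29] grip 0.04268483700449753 0.0
-> (552, -272.1, 120, 1.55) [ 77.5 490.6   3.1] [-0.002 -0.005 -1.512]
-> (552, -272.1, 30, 3.13) [ 77.3 491.   93.1] [ 3.000e-03 -7.000e-03 -3.092e+00]
```

Call:
{"op": "carry_out", "data": {"steps": [[[10, 60, 0, 0, 0, -0.15, 0.1], [20, 120, 0, 0, 0, -0.3, 0.1], [30, 180, 0, 0, 0, -0.45, 0.1], [40, 240, 0, 0, 0, -0.6, 0.1], [50, 300, 0, 0, 0, -0.75, 0.1], [60, 360, 0, 0, 0, -0.9, 0.1], [70, 420, 0, 0, 0, -1.05, 0.1], [77, 480, 0, 0, 0, -1.2, 0.1], [77, 490, 0, 0, 0, -1.35, 0.1], [77, 490, 0, 0, 0, -1.5, 0.1], [77, 490, 0, 0, 0, -1.68, 0.1], [77, 490, 0, 0, 0, -1.86, 0.1]]]}}

```text
t: 7.95
tcp_pos: [0.5487, -0.272, 0.1191]
orientation: [-3.138, -0.006, 1.904]
contact_force: [0.9, -0.6, 0.4]
grip_width: 0.047
grip_force: 0.0
```

```bash
python3 - <<'E'
from h import *
go((552,-272.1,60,3.131),(552,-272.1,3,3.131))
E
```

```text
t 7.95 tcp [ 548.7 -272.   119.1] rpy [-3.138  -0.0057  1.9038] q [ 1.02  0.69 -0.84  1.72  0.59  1.01  0.29] grip 0.04699433838085105 0.0
-> (552, -272.1, 60, 3.131) [-1.5  3.3 59.1] [ 0.    -0.007 -1.227]
-> (552, -272.1, 3, 3.131) [ -1.9   3.5 116.1] [ 0.    -0.007 -1.227]
```

Call:
{"op": "carry_out", "data": {"steps": [[[-1.7, 3.4, 20, 0, -0.007, -0.18, 0.1], [-1.7, 3.4, 40, 0, -0.007, -0.36, 0.1], [-1.7, 3.4, 60, 0, -0.007, -0.54, 0.1], [-1.7, 3.4, 60, 0, -0.007, -0.72, 0.1], [-1.7, 3.4, 60, 0, -0.007, -0.9, 0.1], [-1.7, 3.4, 60, 0, -0.007, -1.08, 0.1], [-1.7, 3.4, 60, 0, -0.007, -1.227, 0.1], [-1.7, 3.4, 60, 0, -0.007, -1.227, 0.1], [-1.7, 3.4, 60, 0, -0.007, -1.227, 0.1]]]}}

```text
t: 9.07
tcp_pos: [0.5528, -0.2724, 0.06]
orientation: [-3.141, 0.001, 3.122]
contact_force: [-0.2, -0.5, 0.1]
grip_width: 0.0468
grip_force: 0.0
```

```bash
python3 - <<'E'
from h import *
go((552,-272.1,3,3.131))
E
```

```text
t 9.075 tcp [ 552.8 -272.4   60. ] rpy [-3.1415e+00  1.2000e-03  3.1222e+00] q [ 1.11  0.89 -1.02  1.74  0.88  1.04  1.32] grip 0.04676058022819929 0.0
-> (552, -272.1, 3, 3.131) [ 0.8  0.3 57. ] [-0.     0.001 -0.009]
```

Call:
{"op": "carry_out", "data": {"steps": [[[0.6, 0.3, 40, 0, 0, -0.005, 0.1], [0.6, 0.3, 57, 0, 0, -0.005, 0.1], [0.6, 0.3, 57, 0, 0, -0.005, 0.1], [0.6, 0.3, 57, 0, 0, -0.005, -1], [0.6, 0.3, 57, 0, 0, -0.005, -1], [0.6, 0.3, 57, 0, 0, -0.005, -1], [0.6, 0.3, 57, 0, 0, -0.005, -1], [0.6, 0.3, 57, 0, 0, -0.005, -1], [0.6, 0.3, 0, 0, 0, -0.005, -1], [0.6, 0.3, -40, 0, 0, -0.005, -1], [0.6, 0.3, -60, 0, 0, -0.005, -1], [0.6, 0.3, -60, 0, 0, -0.005, -1]]]}}

```text
t: 10.58
tcp_pos: [0.553, -0.2729, 0.1217]
orientation: [-3.139, 0.004, 3.129]
contact_force: [0.2, 0.7, -2.3]
grip_width: 0.0191
grip_force: 59.3
```

```bash
python3 - <<'E'
from h import *
go((446.3,284.1,120,3.2196),(446.3,284.1,30,3.2196))
E
```

```text
t 10.575 tcp [ 553.  -272.9  121.7] rpy [-3.1391  0.0038  3.1293] q [ 1.15  0.82 -1.09  1.72  0.8   1.12  1.37] grip 0.019078858790618877 59.30494844913483
-> (446.3, 284.1, 120, 3.2196) [ 1.135e+02  5.557e+02 -1.000e-01] [-0.003  0.004 -0.09 ]
-> (446.3, 284.1, 30, 3.2196) [113.8 555.9  89.9] [-0.003  0.004 -0.09 ]
```

Call:
{"op": "carry_out", "data": {"steps": [[[11, 55, 0, 0, 0, -0.01, -1], [22, 110, 0, 0, 0, -0.02, -1], [34, 165, 0, 0, 0, -0.03, -1], [45, 220, 0, 0, 0, -0.04, -1], [56, 275, 0, 0, 0, -0.05, -1], [68, 330, 0, 0, 0, -0.06, -1], [79, 385, 0, 0, 0, -0.07, -1], [90, 440, 0, 0, 0, -0.08, -1], [102, 500, 0, 0, 0, -0.09, -1], [113.7, 555.8, 0, 0, 0, -0.09, -1], [113.7, 555.8, 30, 0, 0, -0.09, -1], [113.7, 555.8, 60, 0, 0, -0.09, -1]]]}}

```text
t: 12.08
tcp_pos: [0.4441, 0.2849, 0.0576]
orientation: [-3.139, 0.0, -3.061]
contact_force: [0.1, -0.2, -2.3]
grip_width: 0.0195
grip_force: 59.4
```

```bash
python3 - <<'E'
from h import *
go((446.3,284.1,3,3.2196))
E
```

```text
t 12.075 tcp [444.1 284.9  57.6] rpy [-3.1393e+00  1.0000e-04 -3.0611e+00] q [ 0.16  0.77 -1.03  1.97  0.85  0.92  0.33] grip 0.01948583206094695 59.35230195522308
-> (446.3, 284.1, 3, 3.2196) [-2.1 -0.8 54.6] [-0.002  0.     0.002]
```

Call:
{"op": "carry_out", "data": {"steps": [[[-1.5, -0.5, 35, 0, 0, 0, -1], [-1.5, -0.5, 52, 0, 0, 0, -1], [-1.5, -0.5, 55, 0, 0, 0, -1], [-1.5, -0.5, 55.5, 0, 0, 0, -1], [-1.5, -0.5, 55.5, 0, 0, 0, 0], [-1.5, -0.5, 55.5, 0, 0, 0, 0], [-1.5, -0.5, 55.5, 0, 0, 0, 0], [-1.5, -0.5, 55.5, 0, 0, 0, 0], [-1.5, -0.5, 20, 0, 0, 0, 0], [-1.5, -0.5, -30, 0, 0, 0, 0], [-1.5, -0.5, -60, 0, 0, 0, 0], [-1.5, -0.5, -60, 0, 0, 0, 0]]]}}

```text
t: 13.58
tcp_pos: [0.4482, 0.2855, 0.1223]
orientation: [3.141, 0.006, -3.064]
contact_force: [0.1, -0.1, -0.3]
grip_width: 0.0427
grip_force: 0.0
```

```bash
python3 - <<'E'
from h import *
go((517.9,-169,120,3.1316),(517.9,-169,60,3.1316))
E
```

```text
t 13.575 tcp [448.2 285.5 122.3] rpy [ 3.1412  0.0063 -3.0636] q [ 0.22  0.69 -1.12  1.93  0.75  1.01  0.41] grip 0.04272424279016258 0.0
-> (517.9, -169, 120, 3.1316) [ -34.  -458.5    2.3] [0.001 0.006 0.088]
-> (517.9, -169, 60, 3.1316) [ -33.6 -458.5   62.3] [0.001 0.006 0.088]
```

Call:
{"op": "carry_out", "data": {"steps": [[[-4, -60, 0, 0, 0, 0.01, 0.1], [-8, -120, 0, 0, 0, 0.02, 0.1], [-13, -180, 0, 0, 0, 0.04, 0.1], [-18, -240, 0, 0, 0, 0.06, 0.1], [-22, -300, 0, 0, 0, 0.07, 0.1], [-26, -360, 0, 0, 0, 0.088, 0.1], [-30, -410, 0, 0, 0, 0.088, 0.1], [-34, -458.5, 0, 0, 0, 0.088, 0.1], [-34, -458.5, 30, 0, 0, 0.088, 0.1], [-34, -458.5, 70, 0, 0, 0.088, 0.1], [-34, -458.5, 70, 0, 0, 0.088, 0.1]]]}}

```text
t: 14.95
tcp_pos: [0.5134, -0.1696, 0.0473]
orientation: [3.14, -0.005, 3.132]
contact_force: [0.1, 0.8, 1.3]
grip_width: 0.0466
grip_force: 0.0
```

```bash
python3 - <<'E'
from h import *
go((517.9,-169,3,3.1316))
E
```

```text
t 14.95 tcp [ 513.4 -169.6   47.3] rpy [ 3.1404 -0.0047  3.132 ] q [ 1.03  0.81 -1.02  1.93  0.88  0.93  1.12] grip 0.04657035801170349 0.0
-> (517.9, -169, 3, 3.1316) [-4.7  0.6 44.2] [ 0.001 -0.005  0.   ]
```

Call:
{"op": "carry_out", "data": {"steps": [[[-3.5, 0.5, 30, 0, 0, 0, 0.1], [-3.5, 0.5, 44, 0, 0, 0, 0.1], [-3.5, 0.5, 44, 0, 0, 0, 0.1], [-3.5, 0.5, 44, 0, 0, 0, 0.1], [-3.5, 0.5, 44, 0, 0, 0, -1], [-3.5, 0.5, 44, 0, 0, 0, -1], [-3.5, 0.5, 44, 0, 0, 0, -1], [-3.5, 0.5, 44, 0, 0, 0, -1], [-3.5, 0.5, 44, 0, 0, 0, -1]]]}}

```text
t: 16.08
tcp_pos: [0.5209, -0.17, 0.0078]
orientation: [-3.14, 0.003, 3.132]
contact_force: [-1.1, -0.1, 6.7]
grip_width: 0.0189
grip_force: 58.5
```

```bash
python3 - <<'E'
from h import *
go((465.7,157.2,100,3.1416+.086),(465.7,157.2,30,3.1416+.086))
E
```

```text
t 16.075 tcp [ 520.9 -170.     7.8] rpy [-3.1396  0.0032  3.1318] q [ 0.99  0.87 -0.96  1.93  0.95  0.88  1.07] grip 0.01891752096157173 58.500555753707886
-> (465.7, 157.2, 100, 3.2276) [ 58.1 326.4 -93. ] [-0.002  0.003 -0.096]
-> (465.7, 157.2, 30, 3.2276) [ 58.3 326.5 -23. ] [-0.002  0.003 -0.096]
```

```bash
python3 - <<'E'
from h import *
for i in range(6):
    viewer.capture('top'); s=observe(); print((s['tcp_pos']*1000).round(1), s['orientation'].round(4), s['contact_force'].round(1))
E
```

```text
[ 520.9 -169.9    7.8] [-3.1396  0.0032  3.1318] [-1.3  0.6  7. ]
[ 520.9 -169.9    7.8] [-3.1396  0.0032  3.1318] [-1.8 -0.4  5.5]
[ 520.9 -169.9    7.8] [-3.1396e+00  3.1000e-03  3.1318e+00] [-1.  -0.3  6.2]
[ 520.9 -169.9    7.8] [-3.1396  0.0032  3.1318] [-1.4  0.2  6.2]
[ 520.9 -169.9    7.8] [-3.1397  0.0032  3.1319] [-1.6 -0.5  6.6]
[ 520.9 -169.9    7.8] [-3.1397  0.0032  3.1317] [-1.  -0.3  5.9]
```

The reading taken straight after a move still has lag in it, so I'll settle before reading. I'll regrip this bar lower and centred.

Call:
{"op": "carry_out", "data": {"steps": [[[0, 0, 0, 0, 0, 0, 0.1], [0, 0, 0, 0, 0, 0, 0.1], [0, 0, 0, 0, 0, 0, 0.1], [3, -1, 5, 0, 0, 0, 0.1], [3, -1, 5, 0, 0, 0, 0.1], [3, -1, 5, 0, 0, 0, 0.1], [3, -1, 5, 0, 0, 0, -1], [3, -1, 5, 0, 0, 0, -1], [3, -1, 5, 0, 0, 0, -1], [3, -1, 5, 0, 0, 0, -1], [3, -1, 5, 0, 0, 0, -1]]]}}

```text
t: 17.75
tcp_pos: [0.5176, -0.1706, 0.0021]
orientation: [-3.14, 0.003, 3.132]
contact_force: [-2.0, 0.9, 4.9]
grip_width: 0.0199
grip_force: 59.6
```

```bash
sed -i 's/^    s=observe(); p=s/    for _ in range(6): viewer.capture("top")\n    s=observe(); p=s/' h.py; python3 - <<'E'
from h import *
go((465.7,157.2,100,3.1416+.086),(465.7,157.2,3,3.1416+.086))
E
```

```text
t 18.05 tcp [ 517.6 -170.6    2.1] rpy [-3.1404e+00  2.6000e-03  3.1319e+00] q [ 0.99  0.87 -0.95  1.94  0.96  0.87  1.07] grip 0.020314401212213364 59.613041281700134
-> (465.7, 157.2, 100, 3.2276) [ 54.8 327.2 -98.5] [-0.001  0.003 -0.096]
-> (465.7, 157.2, 3, 3.2276) [ 55.  327.3  -1.5] [-0.001  0.003 -0.096]
```

Call:
{"op": "carry_out", "data": {"steps": [[[0, 0, -50, 0, 0, 0, -1], [0, 10, -98, 0, 0, 0, -1], [8, 60, -98, 0, 0, -0.02, -1], [18, 115, -98, 0, 0, -0.04, -1], [27, 170, -98, 0, 0, -0.06, -1], [36, 225, -98, 0, 0, -0.08, -1], [45, 280, -98, 0, 0, -0.096, -1], [55, 327, -98, 0, 0, -0.096, -1], [55, 327, -60, 0, 0, -0.096, -1], [55, 327, -30, 0, 0, -0.096, -1], [55, 327, -30, 0, 0, -0.096, -1]]]}}

```text
t: 19.42
tcp_pos: [0.4633, 0.1561, 0.0292]
orientation: [-3.139, -0.003, -3.055]
contact_force: [0.3, -0.5, -2.3]
grip_width: 0.0201
grip_force: 59.7
```

```bash
python3 - <<'E'
from h import *
go((465.7,157.2,3,3.1416+.086))
E
```

```text
t 19.725 tcp [466.4 156.9  32.3] rpy [-3.1407  0.0039 -3.056 ] q [ 0.41  0.76 -1.01  2.06  0.91  0.84  0.51] grip 0.01979194634917778 59.70590114593506
-> (465.7, 157.2, 3, 3.2276) [ 0.8  0.4 29.3] [-0.001  0.004 -0.   ]
```

Call:
{"op": "carry_out", "data": {"steps": [[[0.8, 0.4, 20, 0, 0, 0, -1], [0.8, 0.4, 29, 0, 0, 0, -1], [0.8, 0.4, 30, 0, 0, 0, -1], [0.8, 0.4, 30, 0, 0, 0, -1], [0.8, 0.4, 30, 0, 0, 0, -0.1], [0.8, 0.4, 30, 0, 0, 0, -0.1], [0.8, 0.4, 30, 0, 0, 0, -0.1], [0.8, 0.4, 30, 0, 0, 0, -0.1], [0.8, 0.4, 0, 0, 0, 0, -0.1], [0.8, 0.4, -50, 0, 0, 0, -0.1], [0.8, 0.4, -90, 0, 0, 0, -0.1], [0.8, 0.4, -90, 0, 0, 0, -0.1]]]}}

```text
t: 21.22
tcp_pos: [0.4664, 0.1582, 0.1238]
orientation: [-3.141, 0.007, -3.056]
contact_force: [0.1, -0.4, 0.0]
grip_width: 0.0383
grip_force: 0.0
```

```bash
python3 - <<'E'
from h import *
go((682,135,100,1.60),(682,135,60,1.60))
E
```

```text
t 21.525 tcp [463.6 156.9 120.1] rpy [-3.1401 -0.     -3.0552] q [ 0.53  0.64 -1.17  2.03  0.73  0.97  0.64] grip 0.038744871502317625 0.0
-> (682, 135, 100, 1.6) [-215.7  -40.6   20.1] [-1.000e-03  1.000e-03  1.628e+00]
-> (682, 135, 60, 1.6) [-215.7  -40.6   60.1] [-1.000e-03  1.000e-03  1.628e+00]
```

Call:
{"op": "carry_out", "data": {"steps": [[[-50, -10, 0, 0, 0, 0.18, 0.1], [-100, -20, 0, 0, 0, 0.36, 0.1], [-150, -30, 0, 0, 0, 0.54, 0.1], [-190, -40, 0, 0, 0, 0.72, 0.1], [-215.7, -40.6, 0, 0, 0, 0.9, 0.1], [-215.7, -40.6, 0, 0, 0, 1.08, 0.1], [-215.7, -40.6, 20, 0, 0, 1.26, 0.1], [-215.7, -40.6, 40, 0, 0, 1.44, 0.1], [-215.7, -40.6, 60, 0, 0, 1.628, 0.1], [-215.7, -40.6, 60, 0, 0, 1.628, 0.1]]]}}

```text
t: 22.78
tcp_pos: [0.6808, 0.1349, 0.0586]
orientation: [-3.139, 0.003, 1.602]
contact_force: [-1.4, 0.0, -0.4]
grip_width: 0.0467
grip_force: 0.0
```

```bash
python3 - <<'E'
from h import *
go((682,135,25,1.60),(682,135,9,1.60))
q,_=viewer.capture('side'); p,_=viewer.capture('top')
a=cv2.resize(p[110:260,100:220,::-1],(400,500),interpolation=cv2.INTER_CUBIC); b=cv2.resize(q[200:350,140:260,::-1],(400,500),interpolation=cv2.INTER_CUBIC)
cv2.imwrite('pics/c7.png',np.hstack([a,b]))
E
```

```text
t 23.075 tcp [683.5 135.5  62.6] rpy [3.1382e+00 7.0000e-04 1.6012e+00] q [ 0.19  0.83 -0.65  1.53  0.57  0.98 -0.6 ] grip 0.04662183027367175 0.0
-> (682, 135, 25, 1.6) [-0.4 -1.7 37.6] [0.003 0.001 0.001]
-> (682, 135, 9, 1.6) [-0.4 -1.7 53.6] [0.003 0.001 0.001]
```

View pics/c7.png

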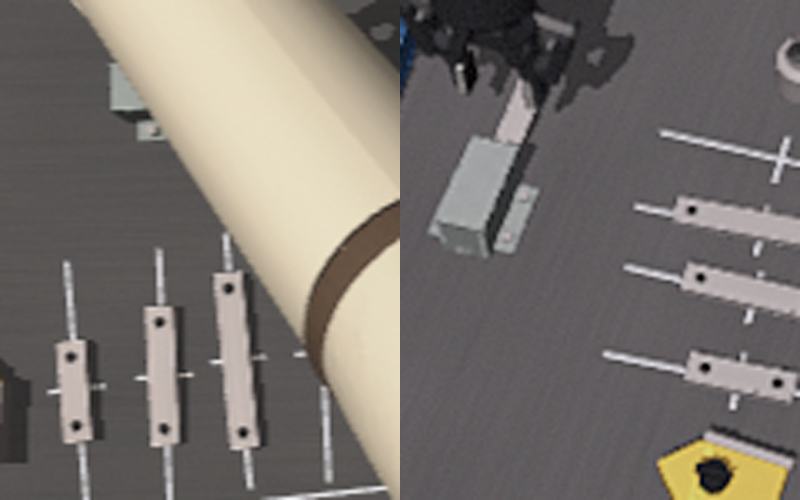

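Bars a, b and c lie on their crosses (left view), and the gripper straddles the bar in the rest. I'll descend and grip.

Call:
{"op": "carry_out", "data": {"steps": [[[-0.4, -1.5, 30, 0.003, 0, 0, 0.1], [-0.4, -1.5, 50, 0.003, 0, 0, 0.1], [-0.4, -1.5, 54, 0.003, 0, 0, 0.1], [-0.4, -1.5, 54, 0.003, 0, 0, 0.1], [-0.4, -1.5, 54, 0.003, 0, 0, -1], [-0.4, -1.5, 54, 0.003, 0, 0, -1], [-0.4, -1.5, 54, 0.003, 0, 0, -1], [-0.4, -1.5, 54, 0.003, 0, 0, -1], [-0.4, -1.5, 54, 0.003, 0, 0, -1], [-0.4, -1.5, 54, 0.003, 0, 0, -1]]], "squeeze": 90}}

```text
t: 24.42
tcp_pos: [0.6822, 0.1352, 0.0092]
orientation: [3.141, 0.001, 1.6]
contact_force: [-2.5, -0.8, 6.1]
grip_width: 0.0195
grip_force: 89.6
```

```bash
python3 - <<'E'
from h import *
go((682,135,23,1.60),(684.3,35,23,1.6))
print(observe()['contact_force'])
E
```

```text
t 24.725 tcp [682.2 135.3   9.2] rpy [3.1410e+00 1.0000e-03 1.6001e+00] q [ 0.17  0.89 -0.62  1.54  0.61  0.91 -0.63] grip 0.019646503930225323 89.60970640182495
-> (682, 135, 23, 1.6) [ -0.3  -0.2 -13.8] [0.001 0.001 0.   ]
-> (684.3, 35, 23, 1.6) [-100.3   -0.8  -13.7] [0.001 0.001 0.   ]
[-2.11655714e+00 -6.12384728e-03  6.22641371e+00]
```

Call:
{"op": "carry_out", "data": {"steps": [[[0, 0, -8, 0, 0, 0, -1], [0, 0, -15, 0, 0, 0, -1], [0, 0, -16, 0, 0, 0, -1], [0, 0, -16, 0, 0, 0, -1], [0, 0, -16, 0, 0, 0, -1]]]}}

```text
t: 25.35
tcp_pos: [0.6813, 0.1347, 0.0233]
orientation: [-3.14, 0.001, 1.6]
contact_force: [-0.5, -0.5, -3.5]
grip_width: 0.0197
grip_force: 88.5
```

```bash
python3 - <<'E'
from h import *
go((684.9,40,25,1.6))
print(observe()['contact_force'],observe()['moment'])
q,_=viewer.capture('side'); crop('side',q,140,200,215,282,7,'pics/c8.png')
E
```

```text
t 25.65 tcp [681.5 134.8  23.5] rpy [-3.1405e+00  1.2000e-03  1.5998e+00] q [ 0.17  0.87 -0.63  1.54  0.6   0.93 -0.62] grip 0.019193342073890465 88.5093891620636
-> (684.9, 40, 25, 1.6) [-94.9   0.6  -1.4] [-0.001  0.001 -0.   ]
[-0.24190123  0.15103465 -3.81536312] [-0.09250341 -0.00875639 -0.01311592]
```

View pics/c8.png

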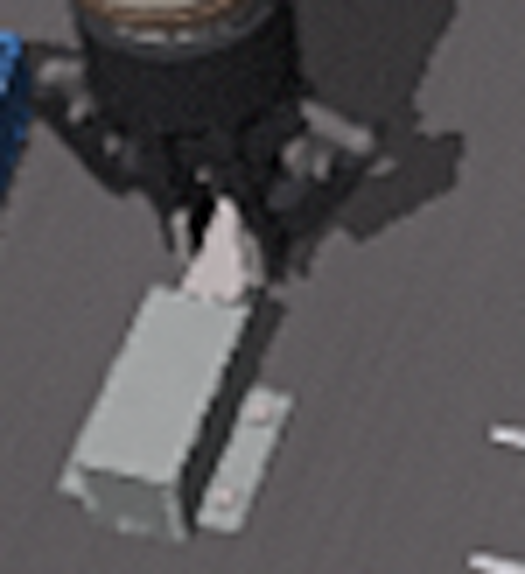

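Call:
{"op": "carry_out", "data": {"steps": [[[-10, 0, -1, 0, 0, 0, -1], [-25, 0, -1, 0, 0, 0, -1], [-40, 0, -1, 0, 0, 0, -1], [-55, 0, -1, 0, 0, 0, -1], [-70, 0.3, -1, 0, 0, 0, -1], [-85, 0.5, -1, 0, 0, 0, -1], [-100, 0.5, -1, 0, 0, 0, -1], [-105, 0.5, -1, 0, 0, 0, -1], [-105, 0.5, -20, 0, 0, 0, -1], [-105, 0.5, -60, 0, 0, 0, -1], [-105, 0.5, -80, 0, 0, 0, -1], [-105, 0.5, -80, 0, 0, 0, -1]]]}}

```text
t: 27.2
tcp_pos: [0.6869, 0.0311, 0.1067]
orientation: [3.138, 0.001, 1.601]
contact_force: [0.2, 0.1, -4.6]
grip_width: 0.0196
grip_force: 88.6
```

```bash
python3 - <<'E'
from h import *
q,_=viewer.capture('side');p,_=viewer.capture('top')
o=15.2; # bar centre is +o along tool x from TCP
for w in (.034,.034+np.pi): go((469.2-o*np.cos(w),89.7-o*np.sin(w),100,w))
a=cv2.resize(p[110:260,100:220,::-1],(400,500),interpolation=cv2.INTER_CUBIC); b=cv2.resize(q[150:300,140:260,::-1],(400,500),interpolation=cv2.INTER_CUBIC)
cv2.imwrite('pics/c9.png',np.hstack([a,b]))
print(observe()['contact_force'],observe()['moment'])
E
```

```text
t 27.6 tcp [684.6  29.9 102.6] rpy [-3.1390e+00  1.0000e-03  1.5999e+00] q [ 0.36  0.77 -0.68  1.54  0.54  1.03 -0.43] grip 0.019397864699846137 88.64738345146179
-> (np.float64(454.0087847536865), np.float64(89.18329956437834), 100, 0.034) [  65.9 -228.8    3.2] [-1.000e-03  3.000e-03  1.566e+00]
t 27.9 tcp [685.2  30.  103.7] rpy [-3.1406e+00  1.0000e-03  1.5998e+00] q [ 0.36  0.77 -0.68  1.54  0.54  1.03 -0.43] grip 0.01935146137303869 88.6470365524292
-> (np.float64(484.3912152463135), np.float64(90.21670043562166), 100, 3.175592653589793) [  66.  -199.     3.9] [-0.002  0.    -1.576]
[ 0.36187933 -0.62729346 -3.21994731] [ 0.00765778 -0.02704054 -0.00046221]
```

View pics/c9.png

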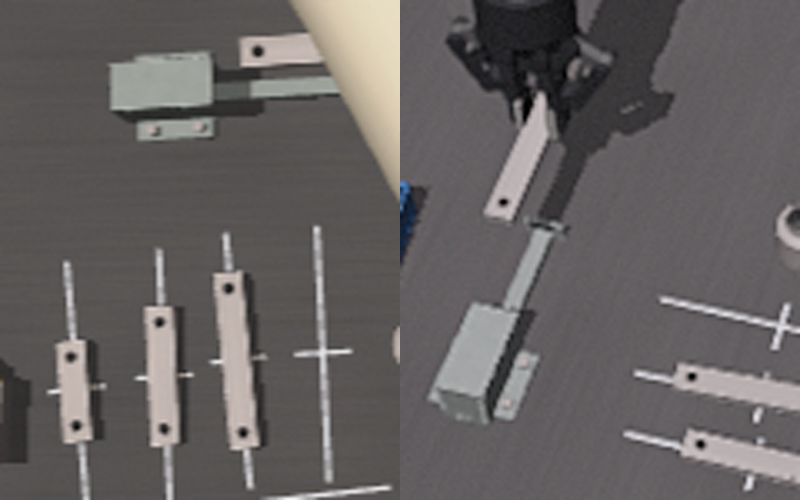

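```bash
python3 - <<'E'
from h import *
print((ray('side',[(169.8,214),(170.4,210.1)],.1145)*1000).round(1))
E
```

```text
[[684.4 126.1 114.5]
 [687.7 114.  114.5]]
```

Call:
{"op": "carry_out", "data": {"steps": [[[10, -20, 0, 0, 0, -0.16, -1], [20, -40, 0, 0, 0, -0.32, -1], [30, -60, 0, 0, 0, -0.48, -1], [40, -85, 0, 0, 0, -0.64, -1], [50, -110, 0, 0, 0, -0.8, -1], [60, -135, 0, 0, 0, -0.96, -1], [66, -160, 0, 0, 0, -1.12, -1], [66, -180, 0, 0, 0, -1.28, -1], [66, -199, 0, 0, 0, -1.44, -1], [66, -199, 0, 0, 0, -1.576, -1], [66, -199, 40, 0, 0, -1.576, -1], [66, -199, 40, 0, 0, -1.576, -1]]]}}

```text
t: 29.4
tcp_pos: [0.4826, 0.0892, 0.0624]
orientation: [-3.139, -0.005, -3.108]
contact_force: [-0.7, 0.2, -3.5]
grip_width: 0.0192
grip_force: 89.2
```

```bash
python3 - <<'E'
from h import *
go((484.4,90.2,20,3.1756),(484.4,90.2,2,3.1756))
q,_=viewer.capture('side');p,_=viewer.capture('top')
a=cv2.resize(p[150:270,100:240,::-1],(400,343),interpolation=cv2.INTER_CUBIC); b=cv2.resize(q[220:340,190:330,::-1],(400,343),interpolation=cv2.INTER_CUBIC)
cv2.imwrite('pics/c10.png',np.hstack([a,b]))
E
```

```text
t 29.7 tcp [485.3  90.5  65.1] rpy [-3.1405e+00  1.1000e-03 -3.1073e+00] q [ 0.58  0.71 -1.05  2.05  0.83  0.88  0.66] grip 0.01910074616792242 89.18987989425659
-> (484.4, 90.2, 20, 3.1756) [ 0.9 -0.2 45.1] [-0.001  0.001  0.   ]
-> (484.4, 90.2, 2, 3.1756) [ 1.  -0.2 63.1] [-0.001  0.001  0.   ]
```

View pics/c10.png

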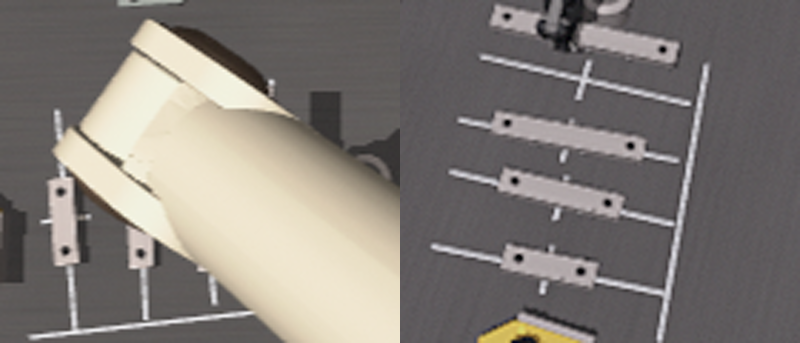

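```bash
python3 - <<'E'
from h import *
w=ray('side',(np.array([(106,16),(263,49)])+.5)*.35-.5+(190,220),.0759)*1000
print(w.round(1),w.mean(0).round(1),np.linalg.norm(w[0]-w[1]))
E
```

```text
[[544.7  90.8  75.9]
 [399.4  84.4  75.9]] [472.   87.6  75.9] 145.44902407107728
```

Call:
{"op": "carry_out", "data": {"steps": [[[2.3, 0, 30, 0, 0, 0, -1], [2.3, 0, 55, 0, 0, 0, -1], [2.3, 0, 63, 0, 0, 0, -1], [2.3, 0, 63.5, 0, 0, 0, -1], [2.3, 0, 63.5, 0, 0, 0, -1], [2.3, 0, 63.5, 0, 0, 0, 0], [2.3, 0, 63.5, 0, 0, 0, 0], [2.3, 0, 63.5, 0, 0, 0, 0], [2.3, 0, 63.5, 0, 0, 0, 0], [2.3, 0, 30, 0, 0, 0, 0], [2.3, 0, -20, 0, 0, 0, 0], [2.3, 0, -60, 0, 0, 0, 0]]]}}

```text
t: 31.3
tcp_pos: [0.4822, 0.0905, 0.1255]
orientation: [-3.141, -0.001, -3.107]
contact_force: [0.3, -0.8, 0.9]
grip_width: 0.0426
grip_force: 0.0
```

Call:
{"op": "carry_out", "data": {"steps": [[[60, 60, -60, 0, 0, 0, 0], [60, -60, -60, 0, 0, 0, 0], [50, -120, -60, 0, 0, 0, 0], [40, -180, -60, 0, 0, 0, 0], [30, -240, -60, 0, 0, 0, 0], [20, -300, -60, 0, 0, 0, 0], [10, -350, -60, 0, 0, 0, 0], [10, -350, -60, 0, 0, 0, 0]]]}}

```text
t: 32.3
tcp_pos: [0.4838, -0.2649, 0.1836]
orientation: [-3.14, -0.001, -3.115]
contact_force: [-0.6, 0.6, -1.1]
grip_width: 0.0423
grip_force: 0.0
```

```bash
python3 - <<'E'
from h import *
go()
q,_=viewer.capture('side');p,_=viewer.capture('top')
bars('top',p,(105,165,215,265),.01,165,100); bars('side',q,(200,225,300,335),.01,150,100)
a=cv2.resize(p[150:270,100:240,::-1],(400,343),interpolation=cv2.INTER_CUBIC); b=cv2.resize(q[220:340,190:330,::-1],(400,343),interpolation=cv2.INTER_CUBIC)
cv2.imwrite('pics/c11.png',np.hstack([a,b]))
E
```

```text
t 32.6 tcp [ 484.1 -257.4  184.6] rpy [-3.1407e+00 -1.0000e-03 -3.1035e+00] q [ 1.34  0.69 -1.25  1.84  0.71  1.16  1.45] grip 0.04287959120996196 0.0
top px [122.4 226.5] c [445.9 283.6] len [ 43.8 191.5] ang -0.126
top px [169.  221.6] c [455.2 162.1] len [205.9 217.8] ang 0.134
side px [248.6 280.4] c [456.5 184.6] len [236. 271.] ang 1.744
```

View pics/c11.png

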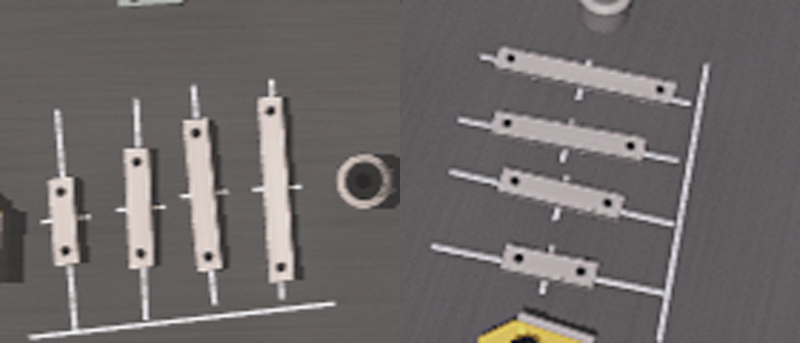

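```bash
python3 - <<'E'
from h import *
T={'a':[(60,191),(66,250)],'b':[(136,162),(141,254)],'c':[(196,132),(208,257)],'d':[(270,110),(281,267)]}
S={'d':[(110,58),(260,89)],'c':[(107,122),(230,145)],'b':[(114,180),(207,203)],'a':[(118,258),(180,271)]}
mt=dict(a=(445.5,286.1,.077),b=(453.6,217.1,.039),c=(465.1,158.9,.084),d=(468.9,91.6,.031))
ms=dict(a=(447.1,282.1,.079),b=(455.1,213.4,.036),c=(466.1,155.3,.088),d=(469.3,87.9,.037))
for n,D,o,m in(('top',T,(100,150),mt),('side',S,(190,220),ms)):
  for k in 'abcd':
    w=ray(n,(np.array(D[k])+.5)*.35-.5+o,.01)[:,:2]*1000; e=w[0]-w[1]
    print(n,k,'err',(w.mean(0)-m[k][:2]).round(1),'dang',round(np.arctan2(e[1],e[0])-m[k][2],3),np.linalg.norm(e).round(1))
E
```

```text
top a err [-1.2 -0.5] dang 0.024 54.2
top b err [ 0.1 -0.4] dang 0.009 84.3
top c err [-0.6 -0.3] dang 0.0 115.3
top d err [-0.8 -0.4] dang 0.022 144.7
side a err [-1.6  0. ] dang -0.006 53.8
side b err [ 1.  -0.4] dang -0.011 84.8
side c err [-0.1 -0.9] dang -0.005 114.1
side d err [ 0.5 -0.5] dang 0.017 144.6
```

All four bars are within 2 mm of their crosses and the robot is clear of everything.

```bash
python3 -c "
from plant import sign_off
print(sign_off())"
```

```text
the job is handed in; nothing more can be done
None
```

The job is handed in: the 80, 110, 140 and 170 mm bars lie on crosses a, b, c and d, with a next to the yellow magnet. Each is within about 2 mm of its crossing, let go, with the arm clear, at about 33 s of the 106 s allowed.

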